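# Gauge the bore of an autosampler bush

### The job

Take the steel bush from the round mat and slide it, level, down the stepped mandrel of the bore gauge until it stops on its own step; press it home there with a gentle steady push of about 12 N for a second (9 N at least, and never so hard that the sprung mandrel, which reaches its stop at 21 N, bottoms out), and let go, leaving the bush seated on the mandrel. Then set the gauge's pointer to the line for the step where it stopped: one dot for the top step, two for the middle, three for the lowest. Leave the other two bushes and everything else on the bench where they are.

Things in the scene. Friction and masses are not known exactly. Their poses are not given: they have to be found in the camera images.
- bush_a: Plain steel bush (short tube) on end, outside 50 mm, 22 mm tall, 0.13 to 0.3 kg. Its bore is 20, 27 or 34 mm, and which is not told: find it on the gauge. Origin: centre of its lower face; z up along the bore. The three bushes differ only in bore, and which of them stands on the round mat changes from start to start.
- bush_b: Plain steel bush (short tube) on end, outside 50 mm, 22 mm tall, 0.13 to 0.3 kg. Its bore is 20, 27 or 34 mm, and which is not told: find it on the gauge. Origin: centre of its lower face; z up along the bore. The three bushes differ only in bore, and which of them stands on the round mat changes from start to start.
- bush_c: Plain steel bush (short tube) on end, outside 50 mm, 22 mm tall, 0.13 to 0.3 kg. Its bore is 20, 27 or 34 mm, and which is not told: find it on the gauge. Origin: centre of its lower face; z up along the bore. The three bushes differ only in bore, and which of them stands on the round mat changes from start to start.
- round_mat: Round black rubber mat, 90 mm across, 3 mm thick, fixed to the bench; the bush to be gauged stands on it, within 12 mm of its middle. Origin: centre of its underside (bench level).
- long_mat: Rectangular black rubber mat, 170 mm (its x) by 80 mm (its y), 3 mm thick, fixed; the other two bushes stand on it. Origin: centre of its underside.
- gauge: Bore gauge, fixed: grey plate 200 mm (its x) by 150 mm (its y), 20 mm thick. Origin: centre of its underside; z up. The steel mandrel stands at x = +55 mm, y = 0; the pointer track runs along y at x = -65 mm. Beside the track, on the mandrel side, are three short lines marked with one, two and three black dots, at y = -20, +5 and +30 mm.
- mandrel_foot (a point): Centre of the mandrel's foot, on its axis, 36 mm above the bench; z up. The mandrel is a round steel taper in three steps, 63 mm tall. Below the foot is a fixed collar 46 mm across, 14 mm tall, standing on the plate.
- mandrel_tip (a point): Centre of the flat top of the mandrel, 63 mm above the foot, 8 mm across; it widens to 17 mm within the first 8 mm.
- step_1 (a point): On the axis, 44 mm above the foot: where the lower face of a bush of 20 mm bore stops (top step). Above it a land 17 mm across, 46 to 55 mm above the foot; the flank that stops the bush widens from 17 at 46 to 24 mm at 42. A bush held more than 1.5 mm off-centre can catch too early on a flank above its own.
- step_2 (a point): On the axis, 31 mm above the foot: where a bush of 27 mm bore stops (middle step). Above it a land 24 mm across, 33 to 42 mm above the foot; the flank widens from 24 at 33 to 31 mm at 29.
- step_3 (a point): On the axis, 18 mm above the foot: where a bush of 34 mm bore stops (lowest step). Above it a land 31 mm across, 20 to 29 mm above the foot; the flank widens from 31 at 20 to 40 mm at 15, then straight to the foot.
- mandrel (a joint): How far the mandrel is pushed down on its spring, m; 0 when free, stop at 0.007. Spring of 3 N per mm, from 0: 0.0025 is 7.5 N, 0.004 is 12 N, 0.006 is 18 N; the weight of the bush alone sinks it by up to 0.001. It springs back when let go.
- pointer (a joint): Position of the pointer along its track, m, growing towards the gauge's +y; 0 at the -y end, 0.09 at the other. The line with one dot is at 0.025, two dots 0.050, three dots 0.075. Moves against about 1.5 N of friction and stays where it is left.
- pointer_top (a point): Centre of the top of the pointer's grip: a black upright block 14 mm (gauge x) by 12 mm (gauge y), standing 30 mm tall above its carriage (18 by 16 mm, 8 mm tall); this point lies 60 mm above the bench, 38 mm above the carriage's underside.
- vial: Small amber vial, 28 mm across, 50 mm tall; a bystander. Origin: centre of its underside.
- beaker: Glass beaker, 70 mm across, 90 mm tall; a bystander. Origin: centre of its underside.
- solvent_bottle: Glass bottle with a blue cap, 86 mm across, 170 mm tall; a bystander. Origin: centre of its underside.
- screwdriver: Screwdriver lying on the bench along its x; a bystander. Origin: on its underside, about mid-length.
- spatula: Small spatula, 160 mm long, lying along its x; a bystander. Origin: on its underside, about mid-length.
- vial_rack: Orange open rack, 100 by 130 mm, 45 mm tall; a bystander. Origin: centre of its underside.
- tip_box: Blue closed pipette-tip box, 120 by 85 mm, 60 mm tall; a bystander. Origin: centre of its underside.
- septa_jar: White jar, 60 mm across, 70 mm tall; a bystander. Origin: centre of its underside.
Mind the look-alikes: they are no part of the job. Leave any pink look-alike of the bush_b alone.

How it is judged:
By the outcome, as a careful person would: the job done as asked, in the order asked, and still so for the second after the job is handed in, with the robot touching nothing.
It also fails if it takes over 58 s, if anything falls off the work surface, if the arm or the gripper's body presses on something with over 40 N, if the wrist force passes 120 N, or if a joint passes its speed limit or range.

### The arm

A 6-joint arm with a two-finger parallel gripper is mounted at the origin on the work surface. World frame = base frame: x ahead of the robot, y to its left, z up, the work surface at z = 0. Lengths are in m, angles in degrees, forces in N, time in s.
With the tool pointing down it reaches from about 0.35 to 0.875 m from the base axis. Payload 4.2 kg.
Tool frame: the origin (TCP) lies on the centre line of the jaws, within the pads' length; the fingertips stand 25 mm ahead of it and the grasp point (between the pads) lies 6 mm ahead of it; z points along the fingers, y is the direction in which the jaws open and shut (so a half turn about z gives the same grasp; the last joint's range is limited). The gripper opens to 87 mm and grips with 3 to 60 N. Pads are 19 mm wide; open, the fingers measure 117 mm over their backs; the gripper's body (75 mm by 190 mm) begins 51 mm behind the grasp point.
Start: joints at [-48.896, 22.042, 0.453, 0, -68.411, -14.817], TCP at [0.277, -0.56, 0.248] pointing down, gripper open.
Joint ranges: [-179.83, 179.83], [-69.29, 118.12], [-61.27, 80.66], [-181.25, 117.63], [-171.15, -9.14], [-177.46, 177.46]. Speed limits (degrees/s): [159.86, 159.86, 180, 180, 180, 180].

### API

Orientations are given as a 3x3 rotation matrix whose columns are the frame's x, y, z axes.
In Python, from rig import sense, imaging, finish_job, nets gives the robot as it stands. The module is installed in compiled form; this text tells all that it offers.
- The arm moves only by the tool apply_moves, never from a script. Its argument "rows" is one flat list of numbers, 7 for each row, row after row: the closure, from 0 (fully open) to 1 (shut), then the shift along the tool's x, y, z normalised to -1 to 1, where 1 is 25 cm, then the turn, a rotation vector about the tool's x, y, z normalised to -1 to 1, where 1 is 45 degrees. In form: [jaw, dx, dy, dz, wx, wy, wz, jaw, dx, dy, dz, wx, wy, wz, ...]. A call has 1 to 10 rows; each row is the pose to reach, as a shift and turn from the pose commanded when the call began, along the tool's axes at that moment; what a row does not reach only later rows make up. A row lasts 1/12 s, in which the tool goes at most 41.7 mm and 7.16 degrees, less where a joint would pass 70% of its speed; a pose out of reach is approached as far as the arm can. A call with a number of a shift or a turn outside -1 to 1 is refused whole. A call with a gripper value outside its range is refused whole. The fingers move at their own pace and stop on an object; "squeeze" is the grip in N (left out, the last holds). Time passes only in rows, so rows that repeat a pose let the fingers close. It gives the time, the measured TCP pose, the force and the opening at its end, in the units of the state.
- sense(): the state, without advancing time (a new reading comes with each control period).
- imaging.get_image(name): name is "side" or "top"; returns a dict with "img" (400x640x3 uint8, red, green, blue), "fovy" (degrees; the focal length in pixels is half the picture's height over the tangent of half this angle, whatever the lens; pixels are square), "cx", "cy" (the principal point, pixels), "k1" (the pictures are not rectified: a ray, as slopes to the right and down, at radius r is drawn at 1 + k1 r^2 times it, then the intrinsics apply), "cam_to_world" (4x4, takes a point from camera to world coordinates). Camera axes: x right, y down, z forward; pixel columns grow to the right and rows downward; lengths in m; the calibration is good to about 2 mm. A picture is of the moment at which its call begins. There is no depth.
- finish_job(): hands the job in, once; it reports no verdict.
Trained networks look in a picture, given as the dict that the camera call returned (one of the last four; its "shot" number tells which), for a name from the list of things; names that differ only in an ending like _2 or _b are one class to them, and where a whole thing is asked for, a point or a joint stands for the part that bears it (a point fixed in the world has none). Each returns a list of dicts, best first, with "score" (0 to 1); they miss things now and then, are a little off and sometimes report something else, mostly with a low value. They report only what shows in the picture. A call takes as long as a camera call. They do not tell look-alikes from the thing itself.
- nets.cut_out(picture, thing): "mask" (400x640 bool, what is visible of it) and "at" ([column, row] in pixels, amid what is visible of it).
- nets.landmark_of(picture, thing): "at" ([column, row] in pixels: a listed point, or the origin of a listed thing).
The state is a dict: "t": time; "q": joint angles; "joint_velocities": joint speeds; "effort": joint torques, N m; "ee_pos": TCP position; "tcp_rot": TCP orientation; "wrist_force": force on the tool from outside, world axes, zero at the start; "ft_torque": the same for the moment, N m; "gripper_width": finger opening in m.
Only numpy, scipy, OpenCV 4.12 (cv2) and the standard library are available. Lean on these libraries where they do the work, as an engineer would, in place of code of your own. Each camera call takes 0.05 s, during which the arm holds its last target.

## Working session

There is one attempt and no reset: what is moved stays moved. The work goes in short steps, Python scripts to look and compute and a tool call to move; the robot and the scene stay as the last step left them, time stands still between calls to the robot, and variables do not carry over. Pictures are saved under pics/ and viewed, and the job is handed in when it is done.

Besides the shell and the picture viewer there is one more tool, called after ">>>" as name(argument=value, ...), one argument or row to a line, values as JSON. apply_moves: Moves the arm, as the interface text tells. Scaled input: -1 to 1 covers 25 cm each way for a shift and 45 degrees each way for a turn. Its arguments: {"type":"object","properties":{"rows":{"type":"array","items":{"type":"number","minimum":-1,"maximum":1}},"squeeze":{"type":"number"}},"required":["rows"]}

```bash
mkdir -p pics
cat > h.py <<'E'
import numpy as np, cv2
from rig import sense, imaging, finish_job, nets
def K(p):
    f=200/np.tan(np.radians(p["fovy"])/2); return f
def ray(p,uv):
    f=K(p); d=np.array([(uv[0]-p["cx"])/f,(uv[1]-p["cy"])/f]); s=d.copy()
    for _ in range(30): s=d/(1+p["k1"]*(s@s))
    T=np.array(p["cam_to_world"]); v=T[:3,:3]@np.array([s[0],s[1],1]); return T[:3,3],v
def onz(p,uv,z):
    o,v=ray(p,uv); return o+v*(z-o[2])/v[2]
def proj(p,X):
    T=np.array(p["cam_to_world"]); c=T[:3,:3].T@(np.array(X)-T[:3,3]); s=c[:2]/c[2]; s=s*(1+p["k1"]*(s@s)); f=K(p)
    return s*f+[p["cx"],p["cy"]]
def save(p,n): cv2.imwrite("pics/"+n,p["img"][:,:,::-1])
def crop(p,n,c,h=50,s=6):
    c=np.round(c).astype(int); y0=max(c[1]-h,0);x0=max(c[0]-h,0)
    im=p["img"][y0:c[1]+h,x0:c[0]+h,::-1]; cv2.imwrite("pics/"+n,cv2.resize(im,None,fx=s,fy=s,interpolation=cv2.INTER_CUBIC)); print(n,"origin",x0,y0)
def tri(p1,u1,p2,u2):
    a,v=ray(p1,u1);b,w=ray(p2,u2);v=v/np.linalg.norm(v);w=w/np.linalg.norm(w)
    A=np.stack([v,-w],1);t=np.linalg.lstsq(A,b-a,rcond=None)[0]
    P=a+v*t[0];Q=b+w*t[1];return (P+Q)/2,np.linalg.norm(P-Q)
E
python3 - <<'E'
from h import *
np.set_printoptions(precision=4,suppress=True)
s=sense();print(s)
for n in ("top","side"):
    p=imaging.get_image(n);save(p,n+"0.png");print(n,p["fovy"],p["cx"],p["cy"],p["k1"],p["shot"]);print(np.array(p["cam_to_world"]))
    for th in ["bush_a","round_mat","long_mat","gauge"]:
        for r in nets.cut_out(p,th): print(th,"cut",round(r["score"],2),np.round(r["at"],1),r["mask"].sum())
    for th in ["bush_a","round_mat","gauge","mandrel_foot","mandrel_tip","step_1","pointer_top"]:
        for r in nets.landmark_of(p,th): 
            print(th,"lm",round(r["score"],2),np.round(r["at"],1))
E
```

```text
{'t': 0.0, 'q': array([-48.8953,  22.0905,   0.3771,  -0.0318, -68.4096, -14.816 ]), 'joint_velocities': array([-0.0792,  0.0517,  0.0973, -0.0317,  0.0824, -0.0614]), 'effort': array([  0.001 , -39.067 ,  18.7406,   4.2198,   0.011 ,  -0.0002]), 'ee_pos': array([ 0.2766, -0.5598,  0.2464]), 'tcp_rot': array([[-0.8967, -0.4427, -0.001 ],
       [-0.4427,  0.8967,  0.002 ],
       [ 0.0001,  0.0022, -1.    ]]), 'wrist_force': array([-0.0266, -0.5461, -0.0031]), 'ft_torque': array([ 0.0239, -0.0225, -0.0479]), 'gripper_width': 0.08693527183404459}
top 50.01188386193262 314.8393064411792 192.03125699617888 -0.07265681200608448 1
[[ 0.0027 -0.9709  0.2396  0.3248]
 [-1.     -0.0016  0.0048 -0.009 ]
 [-0.0043 -0.2396 -0.9709  1.2009]
 [ 0.      0.      0.      1.    ]]
bush_a cut 0.62 [409.  221.2] 253
bush_a cut 0.56 [218.1 252.1] 231
bush_a cut 0.48 [398.5 254.3] 261
bush_a cut 0.44 [250.4 232.4] 191
round_mat cut 0.95 [213.7 217.5] 587
round_mat cut 0.63 [247.6 267.5] 119
long_mat cut 0.71 [402.  241.6] 1251
gauge cut 0.83 [324.2 221.6] 3676
bush_a lm 0.74 [400.9 256. ]
bush_a lm 0.69 
[... 801 characters left out ...]
h_a cut 0.57 [387.9 189.1] 202
round_mat cut 0.59 [234.8 280.8] 518
round_mat cut 0.19 [164.1 299.9] 2764
long_mat cut 0.95 [395.5 198.1] 562
long_mat cut 0.23 [308.6 286.1] 214
gauge cut 0.73 [329.8 219.4] 2955
bush_a lm 0.79 [239.9 285.1]
bush_a lm 0.69 [289.2 266.9]
bush_a lm 0.63 [279.3 304.9]
bush_a lm 0.58 [406.6 202.9]
bush_a lm 0.45 [385.7 190.4]
bush_a lm 0.17 [329.8 223.1]
gauge lm 0.56 [328.9 220.2]
gauge lm 0.26 [167.8 307.2]
mandrel_foot lm 0.67 [314.6 206.5]
mandrel_foot lm 0.45 [404.4 203.4]
mandrel_tip lm 0.78 [311.4 190. ]
mandrel_tip lm 0.18 [283.  184.4]
step_1 lm 0.65 [312.6 192.4]
step_1 lm 0.62 [315.7 196.8]
step_1 lm 0.47 [312.2 203.5]
pointer_top lm 0.48 [353.7 204.7]
```

View pics/top0.png

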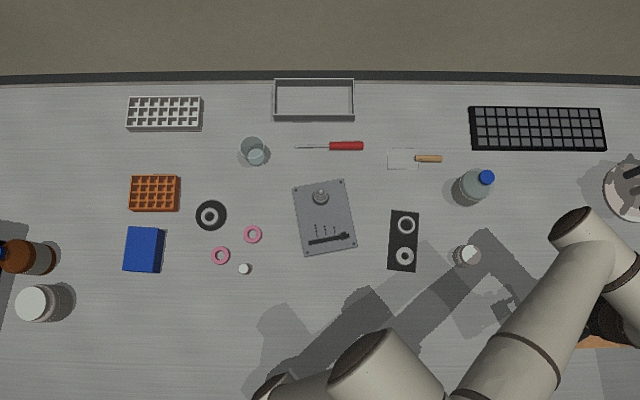

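View pics/side0.png

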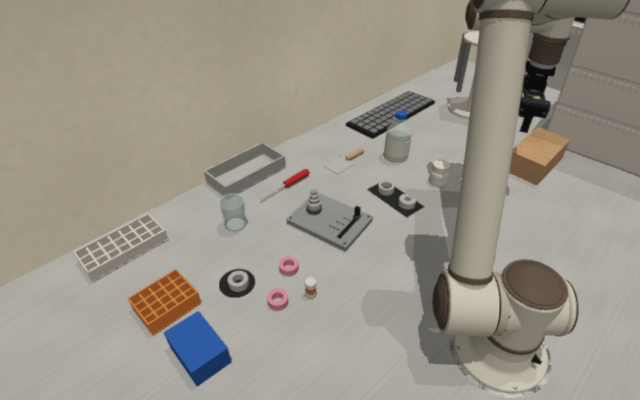

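The top view shows the round black mat with the steel bush at (210,215), pink look-alikes at (253,234) and (220,255), and two steel bushes on the long mat at (405,224) and (405,255). The gauge is at (323,217), with the mandrel at (320,193) and the pointer near (345,237). By the description, I choose the bush at (210,215). Next I'll check it in a close crop.

Run:
```python
from h import *
p=imaging.get_image("top");q=imaging.get_image("side")
a=cv2.resize(p["img"][190:245,185:240],(400,400),interpolation=cv2.INTER_CUBIC)
b=cv2.resize(p["img"][170:265,280:375],(400,400),interpolation=cv2.INTER_CUBIC)
cv2.imwrite("pics/c1.png",np.hstack([a,b])[:,:,::-1])
a=cv2.resize(q["img"][250:310,210:270],(400,400),interpolation=cv2.INTER_CUBIC)
b=cv2.resize(q["img"][180:250,280:380],(571,400),interpolation=cv2.INTER_CUBIC)
cv2.imwrite("pics/c2.png",cv2.resize(np.hstack([a,b])[:,:,::-1],None,fx=.8,fy=.8))
```

```text
(no output)
```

View pics/c1.png

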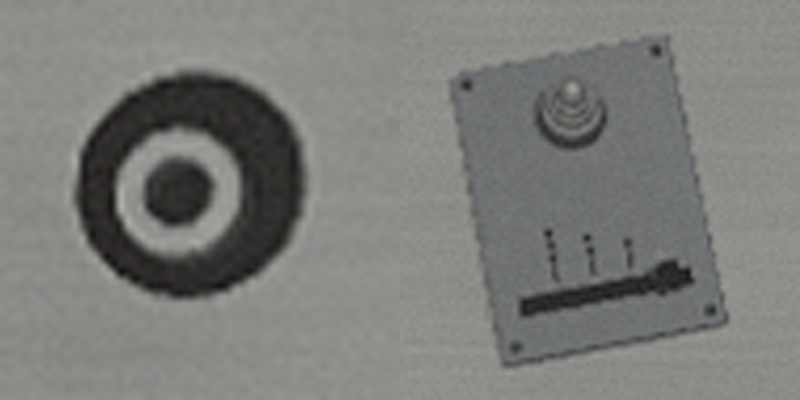

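View pics/c2.png

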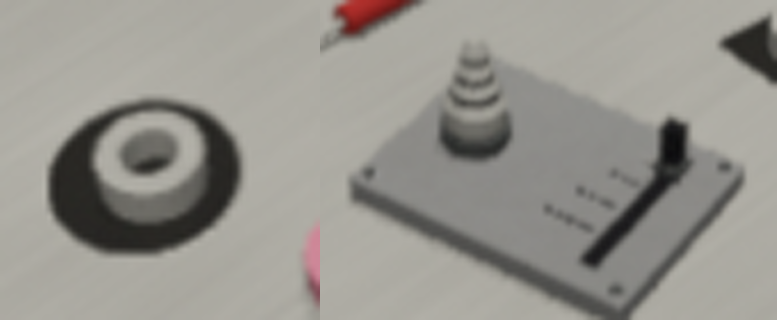

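```bash
cat > fit.py <<'E'
from h import *
from scipy.optimize import least_squares, minimize
SS=6
def circ(c,r,n=60):
    a=np.linspace(0,2*np.pi,n,endpoint=False); return np.stack([c[0]+r*np.cos(a),c[1]+r*np.sin(a),np.full(n,c[2])],1)
def hull(P): return cv2.convexHull(P.astype(np.float32)).reshape(-1,2)
def label(p,box,polys):
    x0,y0,x1,y1=box; L=np.zeros(((y1-y0)*SS,(x1-x0)*SS),np.uint8)
    for l,P in polys:
        Q=(P-[x0-.5,y0-.5])*SS-.5
        cv2.fillPoly(L,[np.round(Q*16).astype(np.int32)],l,shift=4)
    return L
def resid(p,box,polys,nl,sig=.6):
    L=label(p,box,polys);x0,y0,x1,y1=box;h,w=y1-y0,x1-x0
    M=[cv2.resize(cv2.GaussianBlur((L==i).astype(np.float32),(0,0),sig*SS),(w,h),interpolation=cv2.INTER_AREA).ravel() for i in range(nl)]
    A=np.stack(M,1); y=p["img"][y0:y1,x0:x1].astype(float).mean(2).ravel()
    c=np.linalg.lstsq(A,y,rcond=None)[0]; return np.clip(A@c-y,-40,40)
def P(p,X): return np.array([proj(p,x) for x in X])
def plate(p,v):
    x,y,a=v;c,s=np.cos(a),np.sin(a);R=np.array([[c,-s],[s,c]])
    C=np.array([[-.1,-.075],[.1,-.075],[.1,.075],[-.1,.075]])@R.T+[x,y]
    t=P(p,np.c_[C,np.full(4,.02)]);b=P(p,np.c_[C,np.zeros(4)])
    m=lambda q:(np.array(q)@R.T+[x,y])
    tr=m([[-.075,-.055],[-.055,-.055],[-.055,.05],[-.075,.05]])
    return [(1,hull(np.r_[t,b])),(2,t)]
def fitplate(p,box,v0):
    f=lambda v:(resid(p,box,plate(p,v),3)**2).mean()
    for k in range(2):
        r=minimize(f,v0,method="Nelder-Mead",options=dict(initial_simplex=np.array(v0)+np.r_[[np.zeros(3)],np.diag([.006,.006,.05])],xatol=1e-5,fatol=1e-4));v0=r.x
    return r.x,r.fun
def bush(p,v,z,mat=None):
    x,y,rb=v[:3]; t=P(p,circ((x,y,z+.022),.025));b=P(p,circ((x,y,z),.025))
    out=[(1,P(p,circ((mat[0],mat[1],.003),.045)))] if mat is not None else []
    return out+[(2,hull(np.r_[t,b])),(3,t),(4,P(p,circ((x,y,z+.022),rb)))]
def fitbush(p,box,v0,z,mat=True):
    f=lambda v:(resid(p,box,bush(p,v,z,v[3:] if mat else None),5)**2).mean()
    n=len(v0);d=np.diag([.005,.005,.003,.005,.005][:n])
    for k in range(2):
        r=minimize(f,v0,method="Nelder-Mead",options=dict(initial_simplex=np.array(v0)+np.r_[[np.zeros(n)],d],xatol=1e-5,fatol=1e-4,maxiter=400));v0=r.x
    return r.x,r.fun
E
cat > a.py <<'E'
from fit import *
np.set_printoptions(precision=4,suppress=True)
pt=imaging.get_image("top");ps=imaging.get_image("side")
import pickle;pickle.dump((pt,ps),open("im0.pkl","wb"))
g0=onz(pt,(325,217),.02)[:2]
foot=onz(pt,(317.7,193.7),.036)[:2]; print("g0",g0,"mandrel",foot, "tri tip",tri(pt,(320.4,188.8),ps,(311.4,190)))
a0=np.arctan2(*(foot-g0)[::-1])
for n,p,box in(("top",pt,(284,170,366,264)),("side",ps,(278,182,382,252))):
    v,e=fitplate(p,box,[*g0,a0]);m=v[:2]+.055*np.array([np.cos(v[2]),np.sin(v[2])]);print(n,"plate",v,np.degrees(v[2]),e,"mandrel",m)
b0=onz(pt,(210,215),.02)[:2]
for n,p,box in(("top",pt,(190,194,233,238)),("side",ps,(214,262,262,300))):
    v,e=fitbush(p,box,[*b0,.0135,*b0],.003);print(n,"bush",v,e)
E
python3 a.py
```

```text
g0 [ 0.5443 -0.0317] mandrel [ 0.6075 -0.0112] tri tip (array([ 0.607 , -0.0191,  0.0889]), np.float64(0.002652086268675816))
top plate [ 0.5475 -0.0278  0.1887] 10.811971621566698 98.02816921490698 mandrel [ 0.6015 -0.0175]
side plate [ 0.5453 -0.0311  0.1901] 10.89474180375025 195.61237179047203 mandrel [ 0.5993 -0.0207]
top bush [0.5452 0.2931 0.0131 0.5526 0.2941] 60.454909413972146
side bush [0.5432 0.2921 0.0135 0.5497 0.2929] 39.84218124322891
```

```bash
cat > plan.py <<'E'
import sys
from h import *
from scipy.spatial.transform import Rotation as Ro
np.set_printoptions(precision=4,suppress=True)
def plan(x,y,z,yaw):  # yaw deg = world direction of tool y; tool pointing down
    s=sense();R=s["tcp_rot"];a=np.radians(yaw);ty=np.array([np.cos(a),np.sin(a),0]);tz=np.array([0,0,-1.]);G=np.stack([np.cross(ty,tz),ty,tz],1)
    d=R.T@(np.array([x,y,z])-s["ee_pos"]);w=np.degrees(Ro.from_matrix(R.T@G).as_rotvec())
    print("t",round(s["t"],2),"pos",s["ee_pos"],"yawy",np.degrees(np.arctan2(R[1,1],R[0,1])).round(2),"tilt",np.degrees(R[:2,2]).round(2),"q",s["q"].round(1),"F",s["wrist_force"].round(1),"w",round(s["gripper_width"]*1000,2))
    print("shift mm",d*1000,"units",d/.25,"turn",w,"units",w/45,"rows",np.linalg.norm(d)/.0417,np.linalg.norm(w)/7.16)
if __name__=="__main__": plan(*map(float,sys.argv[1:]))
E
python3 plan.py .544 .2925 .15 100.85
```

```text
t 1.4 pos [ 0.2768 -0.5603  0.2475] yawy 116.29 tilt [-0. -0.] q [-48.9  22.    0.5   0.  -68.4 -14.8] F [ 0.4 -0.8  0.2] w 86.74
shift mm [-617.2619  646.3146   97.5392] units [-2.469   2.5853  0.3902] turn [-0.0003 -0.0007 15.4379] units [-0.     -0.      0.3431] rows 21.55938782748999 2.156126726295878
```

>>> apply_moves(
  rows=[0,-0.823,0.862,0,0,0,0,0,-0.823,0.862,0,0,0,0,0,-0.823,0.862,0,0,0,0,0,-0.823,0.862,0,0,0,0,0,-0.823,0.862,0,0,0,0,0,-0.823,0.862,0,0,0,0,0,-0.823,0.862,0,0,0,0,0,-0.823,0.862,0,0,0,0],
)

```text
t: 2.07
ee_pos: [0.3668, -0.2718, 0.2481]
tcp_rot: [[-0.894, -0.448, 0.002], [-0.448, 0.894, 0.001], [-0.002, -0.0, -1.0]]
wrist_force: [-1.3, -0.0, 0.1]
gripper_width: 0.0869
```

>>> apply_moves(
  rows=[0,-0.823,0.862,0,0,0,0,0,-0.823,0.862,0,0,0,0,0,-0.823,0.862,0,0,0,0,0,-0.823,0.862,0,0,0,0,0,-0.823,0.862,0,0,0,0,0,-0.823,0.862,0,0,0,0,0,-0.823,0.862,0,0,0,0,0,-0.823,0.862,0,0,0,0],
)

```text
t: 2.73
ee_pos: [0.457, 0.0127, 0.248]
tcp_rot: [[-0.894, -0.448, 0.003], [-0.448, 0.894, 0.001], [-0.003, -0.0, -1.0]]
wrist_force: [-0.1, -0.6, 0.1]
gripper_width: 0.087
```

>>> apply_moves(
  rows=[0,-0.823,0.862,0.2,0,0,0.343,0,-0.823,0.862,0.2,0,0,0.343,0,-0.823,0.862,0.2,0,0,0.343,0,-0.823,0.862,0.2,0,0,0.343,0,-0.823,0.862,0.2,0,0,0.343,0,-0.823,0.862,0.2,0,0,0.343,0,-0.823,0.862,0.2,0,0,0.343,0,-0.823,0.862,0.2,0,0,0.343,0,-0.823,0.862,0.2,0,0,0.343,0,-0.823,0.862,0.2,0,0,0.343],
)

```text
t: 3.57
ee_pos: [0.5438, 0.2925, 0.1967]
tcp_rot: [[-0.982, -0.189, -0.001], [-0.189, 0.982, -0.001], [0.002, -0.001, -1.0]]
wrist_force: [0.2, -1.4, 0.1]
gripper_width: 0.0868
```

```bash
python3 plan.py .544 .2925 .08 100.85
```

```text
t 3.57 pos [0.5438 0.2925 0.1967] yawy 100.88 tilt [-0.08 -0.08] q [  43.3   23.6   -4.8   -0.   -61.8 -122.4] F [ 0.2 -1.4  0.1] w 86.78
shift mm [ -0.3632   0.0472 116.6639] units [-0.0015  0.0002  0.4667] turn [-0.0607 -0.0981  0.0329] units [-0.0013 -0.0022  0.0007] rows 2.797708693593472 0.016756537222858695
```

>>> apply_moves(
  rows=[0,0,0,0.15,0,0,0,0,0,0,0.3,0,0,0,0,0,0,0.45,0,0,0,0,0,0,0.55,0,0,0,0,0,0,0.62,0,0,0,0,0,0,0.655,0,0,0,0,0,0,0.659,0,0,0,0,0,0,0.659,0,0,0],
)

```text
t: 4.23
ee_pos: [0.5444, 0.292, 0.0337]
tcp_rot: [[-0.982, -0.188, 0.001], [-0.188, 0.982, 0.0], [-0.001, 0.0, -1.0]]
wrist_force: [0.7, -0.9, -0.2]
gripper_width: 0.0874
```

>>> apply_moves(
  rows=[0.4,0,0,0,0,0,0,0.5,0,0,0,0,0,0,0.6,0,0,0,0,0,0,0.6,0,0,0,0,0,0,0.6,0,0,0,0,0,0,0.6,0,0,0,0,0,0],
  squeeze=5,
)

```text
t: 4.73
ee_pos: [0.544, 0.2928, 0.0331]
tcp_rot: [[-0.982, -0.188, 0.0], [-0.188, 0.982, 0.0], [-0.0, 0.0, -1.0]]
wrist_force: [-0.2, -0.0, -0.2]
gripper_width: 0.055
```

```bash
python3 plan.py .544 .2925 .031 10.85
```

```text
t 4.73 pos [0.544  0.2928 0.0331] yawy 100.86 tilt [0.02 0.02] q [  43.3   34.   -14.3    0.   -41.7 -122.4] F [-0.2 -0.  -0.2] w 55.02
shift mm [ 0.0295 -0.3123  2.1254] units [ 0.0001 -0.0012  0.0085] turn [ 0.0316  0.0079 90.0117] units [0.0007 0.0002 2.0003] rows 0.05152161409518743 12.571469658869832
```

>>> apply_moves(
  rows=[0.6,0,0,0.004,0,0,0,0.6,0,0,0.004,0,0,0,0.6,0,0,0.004,0,0,0,0.6,0,0,0.004,0,0,0,0.6,0,0,0.004,0,0,0],
)

```text
t: 5.15
ee_pos: [0.5441, 0.2928, 0.0321]
tcp_rot: [[-0.982, -0.188, 0.0], [-0.188, 0.982, 0.0], [-0.0, 0.0, -1.0]]
wrist_force: [-0.4, 0.2, 4.2]
gripper_width: 0.0493
```

>>> apply_moves(
  rows=[0.2,0,0,0,0,0,0,0.2,0,0,0,0,0,0,0.2,0,0,0,0,0,-0.15,0.2,0,0,0,0,0,-0.3,0.2,0,0,0,0,0,-0.45,0.2,0,0,0,0,0,-0.6,0.2,0,0,0,0,0,-0.75,0.2,0,0,0,0,0,-0.9,0.2,0,0,0,0,0,-1],
)

```text
t: 5.9
ee_pos: [0.5436, 0.2925, 0.0312]
tcp_rot: [[-0.557, -0.83, -0.001], [-0.83, 0.557, -0.0], [0.001, 0.0, -1.0]]
wrist_force: [0.4, -0.2, 0.1]
gripper_width: 0.0695
```

>>> apply_moves(
  rows=[0.2,0,0,0,0,0,-0.15,0.2,0,0,0,0,0,-0.3,0.2,0,0,0,0,0,-0.45,0.2,0,0,0,0,0,-0.6,0.2,0,0,0,0,0,-0.75,0.2,0,0,0,0,0,-0.9,0.2,0,0,0,0,0,-1,0.2,0,0,0,0,0,-1],
)

```text
t: 6.57
ee_pos: [0.5437, 0.2925, 0.0313]
tcp_rot: [[0.189, -0.982, -0.001], [-0.982, -0.189, -0.0], [0.0, 0.001, -1.0]]
wrist_force: [0.8, -1.9, 0.0]
gripper_width: 0.0694
```

```bash
python3 plan.py .544 .2925 .031 -169.15
```

```text
t 6.57 pos [0.5437 0.2925 0.0313] yawy -169.08 tilt [-0.04 -0.02] q [ 43.3  34.1 -14.3  -0.  -41.6 -32.4] F [ 0.8 -1.9  0. ] w 69.39
shift mm [ 0.0957 -0.2993  0.2518] units [ 0.0004 -0.0012  0.001 ] turn [ 0.0417 -0.0166  0.0684] units [ 0.0009 -0.0004  0.0015] rows 0.009655666928846377 0.011424301902555748
```

>>> apply_moves(
  rows=[0.6,0,0,0,0,0,0,0.6,0,0,0,0,0,0,0.6,0,0,0,0,0,0,0.6,0,0,0,0,0,0,0.6,0,0,0,0,0,0,0.6,0,0,0,0,0,0],
  squeeze=5,
)

```text
t: 7.07
ee_pos: [0.544, 0.2928, 0.0317]
tcp_rot: [[0.188, -0.982, 0.0], [-0.982, -0.188, 0.0], [-0.0, -0.0, -1.0]]
wrist_force: [1.1, 0.7, -1.0]
gripper_width: 0.0505
```

>>> apply_moves(
  rows=[0.7,0,0,0,0,0,0,0.7,0,0,0,0,0,0,0.7,0,0,0,0,0,0],
  squeeze=30,
)

```text
t: 7.32
ee_pos: [0.5439, 0.2927, 0.0317]
tcp_rot: [[0.188, -0.982, -0.0], [-0.982, -0.188, -0.0], [0.0, 0.0, -1.0]]
wrist_force: [0.2, 0.8, -0.3]
gripper_width: 0.0499
```

```bash
python3 plan.py .60 -.019 .16 -169.15
python3 - <<'E'
from h import *
p=imaging.get_image("top");q=imaging.get_image("side")
a=cv2.resize(p["img"][170:270,150:270],(480,400),interpolation=cv2.INTER_CUBIC)
b=cv2.resize(q["img"][230:310,195:275],(400,400),interpolation=cv2.INTER_CUBIC)
cv2.imwrite("pics/g1.png",cv2.resize(np.hstack([a,b])[:,:,::-1],None,fx=.9,fy=.9))
E
```

```text
t 7.32 pos [0.5439 0.2927 0.0317] yawy -169.15 tilt [-0. -0.] q [ 43.3  34.1 -14.3  -0.  -41.6 -32.4] F [ 0.2  0.8 -0.3] w 49.86
shift mm [ 316.6806    3.5666 -128.2634] units [ 1.2667  0.0143 -0.5131] turn [ 0.0021 -0.0002 -0.0009] units [ 0. -0. -0.] rows 8.19396063610461 0.0003186052732554834
```

View pics/g1.png

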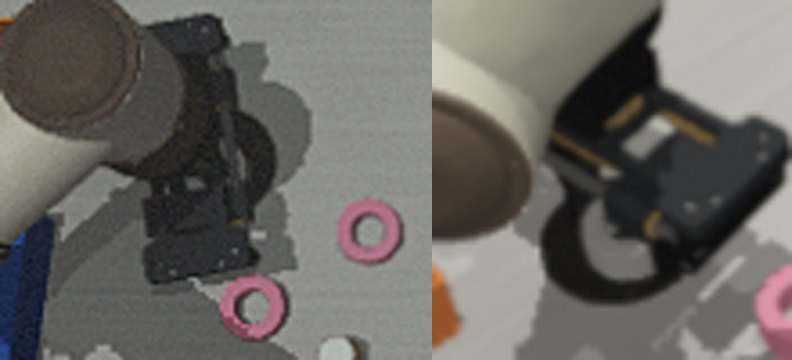

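>>> apply_moves(
  rows=[0.7,0,0,-0.1,0,0,0,0.7,0,0,-0.25,0,0,0,0.7,0,0,-0.4,0,0,0,0.7,0.1,0,-0.513,0,0,0,0.7,0.25,0,-0.513,0,0,0,0.7,0.4,0.007,-0.513,0,0,0,0.7,0.55,0.007,-0.513,0,0,0,0.7,0.7,0.01,-0.513,0,0,0,0.7,0.85,0.014,-0.513,0,0,0,0.7,1,0.014,-0.513,0,0,0],
)

```text
t: 8.25
ee_pos: [0.5864, 0.0446, 0.1595]
tcp_rot: [[0.188, -0.982, -0.002], [-0.982, -0.188, -0.0], [-0.0, 0.002, -1.0]]
wrist_force: [0.3, -0.4, -2.5]
gripper_width: 0.0502
```

>>> apply_moves(
  rows=[0.7,0.13,0,0,0,0,-0.15,0.7,0.22,0,0,0,0,-0.3,0.7,0.267,0,0,0,0,-0.45,0.7,0.267,0,0,0,0,-0.6,0.7,0.267,0,0,0,0,-0.759,0.7,0.267,0,0,0,0,-0.759,0.7,0.267,0,0,0,0,-0.759],
)

```text
t: 8.83
ee_pos: [0.5994, -0.0192, 0.1595]
tcp_rot: [[0.705, -0.71, -0.002], [-0.71, -0.705, -0.0], [-0.001, 0.001, -1.0]]
wrist_force: [0.3, -0.4, -2.6]
gripper_width: 0.0502
```

```bash
python3 plan.py .60 -.019 .134 -135
```

```text
t 8.83 pos [ 0.5994 -0.0192  0.1595] yawy -135.2 tilt [-0.1 -0. ] q [ 13.6  23.9 -10.1  -0.  -56.1  31.2] F [ 0.3 -0.4 -2.6] w 50.15
shift mm [ 0.295  -0.5914 25.4807] units [ 0.0012 -0.0024  0.1019] turn [ 0.0705  0.0699 -0.2006] units [ 0.0016  0.0016 -0.0045] rows 0.6112527901624779 0.03125348313827263
```

Bush lifted; its weight reads about 2.6 N. Lowering to hover and looking.

>>> apply_moves(
  rows=[0.7,0.001,-0.002,0.05,0,0,0,0.7,0.001,-0.002,0.08,0,0,0,0.7,0.001,-0.002,0.096,0.0016,0.0016,-0.0045,0.7,0.001,-0.002,0.096,0.0016,0.0016,-0.0045,0.7,0.001,-0.002,0.096,0.0016,0.0016,-0.0045],
)

```text
t: 9.25
ee_pos: [0.6005, -0.0188, 0.1358]
tcp_rot: [[0.709, -0.705, 0.001], [-0.705, -0.709, -0.0], [0.001, -0.0, -1.0]]
wrist_force: [0.0, -0.2, -2.3]
gripper_width: 0.0497
```

Run:
```python
from h import *
import pickle
q=imaging.get_image("side");s=sense();pickle.dump((q,s),open("im1.pkl","wb"));print(s["ee_pos"],s["t"],s["wrist_force"])
cv2.imwrite("pics/h1.png",cv2.resize(q["img"][150:250,260:390],(780,600),interpolation=cv2.INTER_CUBIC)[:,:,::-1])
```

```text
[ 0.60082897 -0.01879815  0.13627831] 9.3 [-0.00678437 -0.03758875 -2.2846396 ]
```

View pics/h1.png

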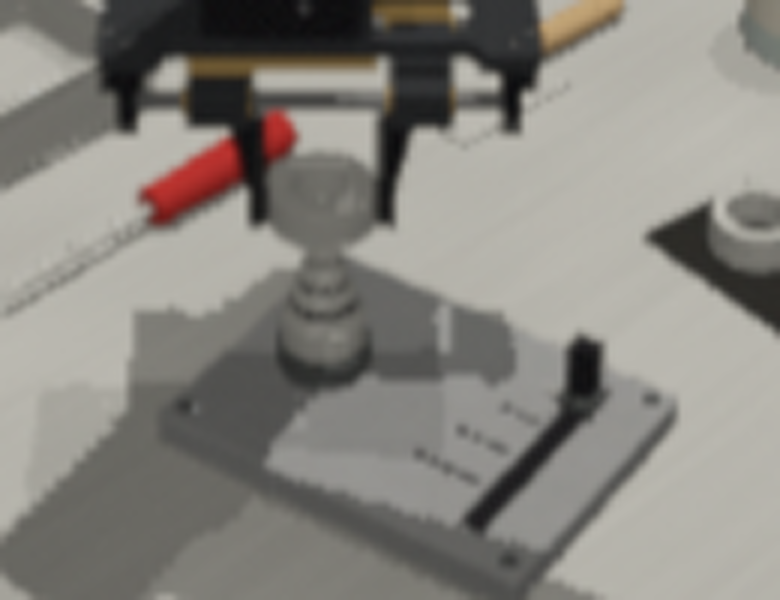

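```bash
cat > b.py <<'E'
from fit import *
import pickle
np.set_printoptions(precision=4,suppress=True)
q,s=pickle.load(open("im1.pkl","rb"));pt,ps=pickle.load(open("im0.pkl","rb"))
tcp=s["ee_pos"];z=tcp[2]-.0287
# mandrel direct fit: profile (r,z from foot)
prof=[(.004,.063),(.0085,.055),(.0085,.046),(.012,.042),(.012,.033),(.0155,.029),(.0155,.020),(.020,.015),(.020,0),(.023,0),(.023,-.016)]
def mand(p,v):
    C=[P(p,circ((v[0],v[1],.036+zz),r,40)) for r,zz in prof]
    return [(1,hull(np.r_[C[i],C[i+1]])) for i in range(len(C)-2,-1,-1)]
def outl(p,polys,box):
    x0,y0,x1,y1=box;im=cv2.resize(p["img"][y0:y1,x0:x1],None,fx=8,fy=8,interpolation=cv2.INTER_CUBIC)[:,:,::-1].copy()
    for l,Q in polys: cv2.polylines(im,[np.round((Q-[x0-.5,y0-.5])*8-.5).astype(int)],True,(0,0,255),1)
    return im
# edge score: mean gradient magnitude on silhouette
def score(p,polys,box,band=None):
    x0,y0,x1,y1=box;L=(label(p,box,polys)>0).astype(np.float32)
    g=cv2.GaussianBlur(p["img"].astype(np.float32).mean(2),(0,0),.6)[y0:y1,x0:x1]
    G=cv2.resize(g,None,fx=SS,fy=SS,interpolation=cv2.INTER_CUBIC)
    gm=np.hypot(cv2.Sobel(G,cv2.CV_32F,1,0),cv2.Sobel(G,cv2.CV_32F,0,1))
    e=np.hypot(*np.gradient(cv2.GaussianBlur(L,(0,0),2)));
    return -(gm*e).sum()/e.sum()
def fit2(f,v0,d=.004):
    best=None
    for st in [(0,0),(.003,.003),(-.003,.003),(.003,-.003),(-.003,-.003)]:
        w=np.array(v0)+st
        r=minimize(f,w,method="Nelder-Mead",options=dict(initial_simplex=w+np.array([[0,0],[d,0],[0,d]]),xatol=2e-5,fatol=1e-4))
        if best is None or r.fun<best.fun:best=r
    return best.x,best.fun
b=(295,165,335,220)
# mandrel boxes restricted
for n,p,box in(("side",ps,(296,182,332,220)),("top",pt,(302,176,340,212))):
    v,e=fit2(lambda v:score(p,mand(p,v),box),[.600,-.019]);print(n,"mandrel edge",v,e)
    cv2.imwrite("pics/m_%s.png"%n,outl(p,mand(p,v),box))
def bb(v): 
    return [x for x in bush(q,[v[0],v[1],.0135],z)]
box=(296,166,330,196)
v,e=fit2(lambda v:score(q,bb(v)[:2],box),tcp[:2]);print("bush edge",v,e,"tcp",tcp,"bias",v-tcp[:2])
cv2.imwrite("pics/m_b.png",outl(q,bb(v),box))
box=(290,182,340,224)
v,e=fit2(lambda v:score(q,mand(q,v),(296,190,332,220)),[.600,-.019]);print("mandrel in q",v,e)
ims=[cv2.imread("pics/m_%s.png"%k) for k in("side","top","b")];H=max(i.shape[0] for i in ims)
o=np.hstack([cv2.copyMakeBorder(i,0,H-i.shape[0],0,4,0) for i in ims]);cv2.imwrite("pics/m.png",cv2.resize(o,None,fx=.9,fy=.9));print(o.shape)
E
python3 b.py
```

```text
side mandrel edge [ 0.5993 -0.021 ] -27.97338104248047
top mandrel edge [ 0.601  -0.0182] -24.591291427612305
bush edge [ 0.5979 -0.0187] -34.14757537841797 tcp [ 0.6008 -0.0188  0.1363] bias [-0.003   0.0001]
mandrel in q [ 0.5998 -0.0215] -22.188655853271484
(304, 876, 3)
```

View pics/m.png

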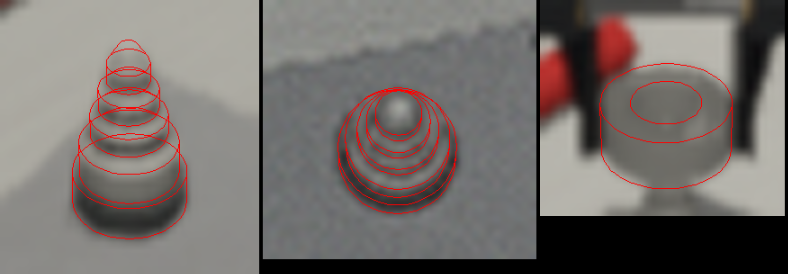

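```bash
python3 plan.py .6012 -.0201 .113 -135
```

```text
t 9.3 pos [ 0.6008 -0.0188  0.1363] yawy -134.8 tilt [ 0.12 -0.01] q [ 13.6  25.3 -11.6   0.  -52.9  31.5] F [-0.  -0.  -2.3] w 50.07
shift mm [ 1.1435  0.6931 23.2793] units [0.0046 0.0028 0.0931] turn [-0.076  -0.0913  0.1988] units [-0.0017 -0.002   0.0044] rows 0.5591760330685942 0.032344365348300506
```

>>> apply_moves(
  rows=[0.7,0.004,0.003,0.02,0,0,0,0.7,0.004,0.003,0.06,0,0,0,0.7,0.004,0.003,0.093,0,-0.001,0.002,0.7,0.004,0.003,0.093,0,-0.001,0.002,0.7,0.004,0.003,0.093,0,-0.001,0.002,0.7,0.004,0.003,0.093,0,-0.001,0.002],
)

```text
t: 9.8
ee_pos: [0.601, -0.0202, 0.1127]
tcp_rot: [[0.709, -0.706, 0.001], [-0.706, -0.709, 0.0], [0.001, -0.001, -1.0]]
wrist_force: [-0.6, 0.0, -2.4]
gripper_width: 0.0497
```

```bash
python3 plan.py .6012 -.0201 .113 -135
python3 - <<'E'
from h import *
import pickle
q=imaging.get_image("side");s=sense();pickle.dump((q,s),open("im2.pkl","wb"));print(s["ee_pos"],s["t"],s["wrist_force"])
cv2.imwrite("pics/h2.png",cv2.resize(q["img"][165:225,280:358],(780,600),interpolation=cv2.INTER_CUBIC)[:,:,::-1])
E
```

```text
t 9.8 pos [ 0.601  -0.0202  0.1127] yawy -134.87 tilt [0.06 0.02] q [ 13.5  26.9 -12.9  -0.  -50.1  31.6] F [-0.6  0.  -2.4] w 49.73
shift mm [ 0.0719 -0.2102 -0.3365] units [ 0.0003 -0.0008 -0.0013] turn [-0.0572 -0.0336  0.1267] units [-0.0013 -0.0007  0.0028] rows 0.009668402133165046 0.0199748506998789
[ 0.60115213 -0.02015552  0.11297845] 9.85 [ 0.42215405  0.14334789 -2.41148981]
```

View pics/h2.png

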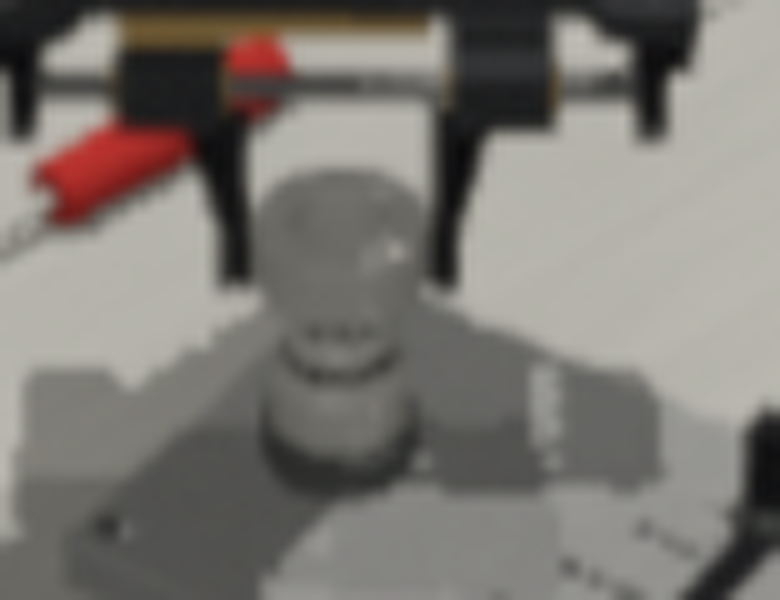

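The bush is centred over the collar in the crop (both near column 340), with the tip inside the bore. I'll descend slowly and watch the force.

>>> apply_moves(
  rows=[0.7,0,0,0.005,0,0,0.002,0.7,0,0,0.01,0,0,0.002,0.7,0,0,0.015,0,0,0.002,0.7,0,0,0.02,0,0,0.002,0.7,0,0,0.02,0,0,0.002],
  squeeze=45,
)

```text
t: 10.27
ee_pos: [0.6007, -0.0202, 0.1075]
tcp_rot: [[0.707, -0.707, 0.001], [-0.707, -0.707, 0.001], [0.0, -0.001, -1.0]]
wrist_force: [-0.9, -0.7, -2.1]
gripper_width: 0.0496
```

>>> apply_moves(
  rows=[0.7,0,0,0.004,0,0,0,0.7,0,0,0.008,0,0,0,0.7,0,0,0.008,0,0,0],
)

```text
t: 10.52
ee_pos: [0.6007, -0.0201, 0.1056]
tcp_rot: [[0.707, -0.707, 0.001], [-0.707, -0.707, 0.001], [0.0, -0.001, -1.0]]
wrist_force: [-0.1, 0.7, -1.8]
gripper_width: 0.0492
```

>>> apply_moves(
  rows=[0.7,0,0,0.005,0,0,0,0.7,0,0,0.01,0,0,0,0.7,0,0,0.015,0,0,0,0.7,0,0,0.02,0,0,0,0.7,0,0,0.024,0,0,0,0.7,0,0,0.024,0,0,0],
)

```text
t: 11.02
ee_pos: [0.6007, -0.0202, 0.0995]
tcp_rot: [[0.707, -0.707, 0.001], [-0.707, -0.707, 0.0], [0.0, -0.001, -1.0]]
wrist_force: [-0.1, -0.1, -2.0]
gripper_width: 0.0495
```

>>> apply_moves(
  rows=[0.7,0,0,0.005,0,0,0,0.7,0,0,0.01,0,0,0,0.7,0,0,0.01,0,0,0,0.7,0,0,0.01,0,0,0],
)

```text
t: 11.35
ee_pos: [0.6008, -0.0201, 0.0972]
tcp_rot: [[0.707, -0.707, 0.001], [-0.707, -0.707, 0.001], [0.0, -0.001, -1.0]]
wrist_force: [0.6, 0.1, -2.3]
gripper_width: 0.0493
```

>>> apply_moves(
  rows=[0.7,0,0,0.004,0,0,0,0.7,0,0,0.008,0,0,0,0.7,0,0,0.008,0,0,0,0.7,0,0,0.008,0,0,0],
)

```text
t: 11.68
ee_pos: [0.6011, -0.02, 0.0955]
tcp_rot: [[0.708, -0.707, 0.002], [-0.707, -0.708, 0.001], [0.001, -0.002, -1.0]]
wrist_force: [-0.1, -0.5, -1.4]
gripper_width: 0.0494
```

>>> apply_moves(
  rows=[0.7,0,0,0.004,0,0,0,0.7,0,0,0.008,0,0,0,0.7,0,0,0.008,0,0,0,0.7,0,0,0.008,0,0,0],
)

```text
t: 12.02
ee_pos: [0.6012, -0.0201, 0.0939]
tcp_rot: [[0.708, -0.707, 0.002], [-0.707, -0.708, 0.001], [0.001, -0.002, -1.0]]
wrist_force: [-1.2, 0.6, 2.3]
gripper_width: 0.0497
```

>>> apply_moves(
  rows=[0.7,0,0,0.004,0,0,0,0.7,0,0,0.007,0,0,0,0.7,0,0,0.009,0,0,0,0.7,0,0,0.009,0,0,0],
)

```text
t: 12.35
ee_pos: [0.6013, -0.0201, 0.0921]
tcp_rot: [[0.708, -0.706, 0.002], [-0.706, -0.708, 0.0], [0.001, -0.002, -1.0]]
wrist_force: [-2.3, 0.7, 6.8]
gripper_width: 0.0495
```

>>> apply_moves(
  rows=[0.7,0,0,0.005,0,0,0,0.7,0,0,0.005,0,0,0,0.7,0,0,0.005,0,0,0],
)

```text
t: 12.6
ee_pos: [0.6013, -0.0202, 0.0914]
tcp_rot: [[0.708, -0.706, 0.003], [-0.706, -0.708, 0.0], [0.002, -0.002, -1.0]]
wrist_force: [-3.1, 0.9, 9.2]
gripper_width: 0.0495
```

>>> apply_moves(
  rows=[0.7,0,0,0,0,0,0,0.7,0,0,0,0,0,0,0.7,0,0,0,0,0,0,0.7,0,0,0,0,0,0,0.7,0,0,0,0,0,0,0.7,0,0,0,0,0,0,0.7,0,0,0,0,0,0],
)

```text
t: 13.18
ee_pos: [0.6013, -0.0201, 0.0914]
tcp_rot: [[0.708, -0.706, 0.003], [-0.706, -0.708, 0.0], [0.002, -0.002, -1.0]]
wrist_force: [-3.5, 0.9, 9.1]
gripper_width: 0.0496
```

>>> apply_moves(
  rows=[0.7,0,0,0,0,0,0,0.7,0,0,0,0,0,0,0.7,0,0,0,0,0,0,0.7,0,0,0,0,0,0,0.7,0,0,0,0,0,0,0.7,0,0,0,0,0,0,0.7,0,0,0,0,0,0],
)

```text
t: 13.77
ee_pos: [0.6013, -0.0202, 0.0914]
tcp_rot: [[0.708, -0.706, 0.003], [-0.706, -0.708, 0.0], [0.002, -0.002, -1.0]]
wrist_force: [-2.8, 1.4, 8.8]
gripper_width: 0.0495
```

>>> apply_moves(
  rows=[0.7,0,0,-0.003,0,0,0,0.7,0,0,-0.006,0,0,0,0.7,0,0,-0.009,0,0,0,0.7,0,0,-0.011,0,0,0,0.7,0,0,-0.011,0,0,0],
)

```text
t: 14.18
ee_pos: [0.6012, -0.0201, 0.0931]
tcp_rot: [[0.708, -0.707, 0.002], [-0.707, -0.708, 0.001], [0.001, -0.002, -1.0]]
wrist_force: [-1.0, 1.1, 4.3]
gripper_width: 0.0494
```

>>> apply_moves(
  rows=[0.7,0,0,-0.004,0,0,0,0.7,0,0,-0.006,0,0,0,0.7,0,0,-0.006,0,0,0,0.3,0,0,-0.006,0,0,0,0.2,0,0,-0.006,0,0,0,0.2,0,0,-0.006,0,0,0,0.2,0,0,-0.006,0,0,0,0.2,0,0,-0.006,0,0,0],
)

```text
t: 14.85
ee_pos: [0.6006, -0.0202, 0.0936]
tcp_rot: [[0.707, -0.707, 0.0], [-0.707, -0.707, 0.0], [-0.0, -0.0, -1.0]]
wrist_force: [-0.5, -0.2, -0.0]
gripper_width: 0.068
```

```bash
python3 plan.py .6012 -.0201 .16 -135
python3 - <<'E'
from h import *
q=imaging.get_image("side")
cv2.imwrite("pics/h3.png",cv2.resize(q["img"][165:225,280:358],(780,600),interpolation=cv2.INTER_CUBIC)[:,:,::-1])
E
```

```text
t 14.85 pos [ 0.6006 -0.0202  0.0936] yawy -134.98 tilt [0.02 0.02] q [ 13.5  28.2 -14.   -0.  -47.8  31.6] F [-0.5 -0.2 -0. ] w 68.03
shift mm [  0.3566  -0.5591 -66.3992] units [ 0.0014 -0.0022 -0.2656] turn [-0.0275  0.0051  0.0223] units [-0.0006  0.0001  0.0005] rows 1.592385710443399 0.004995735188415247
```

View pics/h3.png

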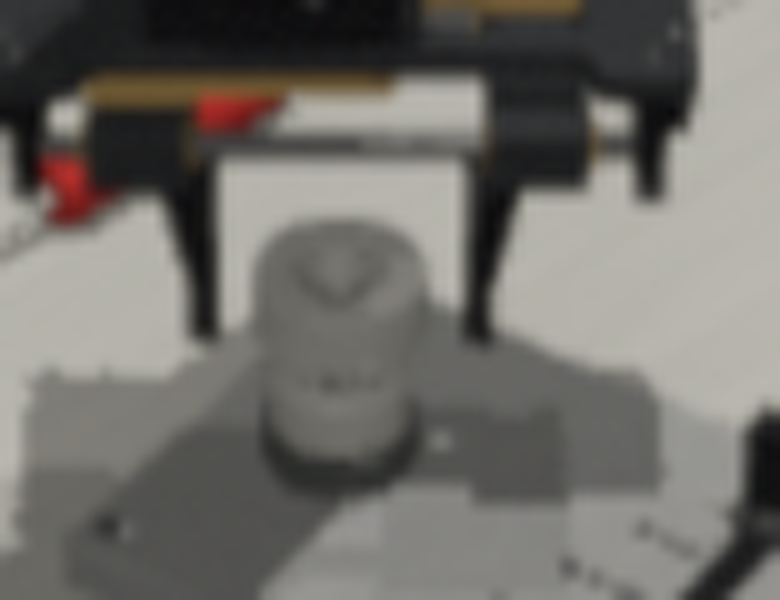

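The bush sits level on the mandrel and the jaws are clear. Now I'll measure the pointer from the first pictures, where nothing blocked it.

```bash
cat > c.py <<'E'
from fit import *
import pickle
np.set_printoptions(precision=4,suppress=True)
pt,ps=pickle.load(open("im0.pkl","rb"))
a=np.radians(10.85);R=np.array([[np.cos(a),-np.sin(a)],[np.sin(a),np.cos(a)]])
O={"top":np.array([.5473,-.0282]),"side":np.array([.5453,-.0312])}
def blk(p,o,y):
    def bx(hx,hy,z0,z1):
        C=np.array([[-hx,-hy],[hx,-hy],[hx,hy],[-hx,hy]])+[-.065,y];W=C@R.T+o
        return hull(P(p,np.r_[np.c_[W,np.full(4,z0)],np.c_[W,np.full(4,z1)]]))
    return [(1,bx(.007,.006,.030,.060)),(1,bx(.009,.008,.022,.030))]
for n,p in(("top",pt),("side",ps)):
    g=p["img"].astype(float).mean(2);bl=cv2.GaussianBlur(g,(0,0),.5)
    best=[]
    for y in np.arange(-.045,.0455,.001):
        L=blk(p,O[n],y)[:1]
        m=np.zeros(g.shape,np.uint8);cv2.fillPoly(m,[np.round(L[0][1]*16).astype(np.int32)],1,shift=4)
        ring=cv2.dilate(m,np.ones((3,3)))-m
        best.append((g[m>0].mean()-g[ring>0].mean(),y))
    best.sort();print(n,[(round(b,1),round(y,3)) for b,y in best[:4]])
E
python3 c.py
```

```text
top [(np.float64(-34.7), np.float64(-0.041)), (np.float64(-31.9), np.float64(-0.04)), (np.float64(-31.0), np.float64(-0.038)), (np.float64(-30.5), np.float64(-0.039))]
side [(np.float64(-66.4), np.float64(-0.04)), (np.float64(-65.7), np.float64(-0.039)), (np.float64(-65.1), np.float64(-0.041)), (np.float64(-63.0), np.float64(-0.042))]
```

>>> apply_moves(
  rows=[0.2,0,0,-0.1,0,0,0,0.2,0,0,-0.2,0,0,0,0.2,0,0,-0.27,0,0,0,0.2,0,0,-0.27,0,0,0],
)

```text
t: 15.23
ee_pos: [0.6033, -0.02, 0.1661]
tcp_rot: [[0.708, -0.706, 0.01], [-0.706, -0.708, 0.001], [0.006, -0.008, -1.0]]
wrist_force: [0.5, 0.0, -0.2]
gripper_width: 0.0697
```

```bash
python3 plan.py .4906 -.0819 .165 -79.15
```

```text
t 15.23 pos [ 0.6033 -0.02    0.1661] yawy -134.92 tilt [0.56 0.07] q [ 13.5  23.6  -9.6   0.1 -56.2  31.6] F [ 0.5  0.  -0.2] w 69.66
shift mm [-36.0863 123.4223  -0.1023] units [-0.1443  0.4937 -0.0004] turn [ -0.2386  -0.5372 -55.7682] units [-0.0053 -0.0119 -1.2393] rows 3.0836848546740927 7.7892810203348475
```

>>> apply_moves(
  rows=[0,-0.05,0.16,0,0,0,-0.15,0,-0.1,0.32,0,0,0,-0.3,0,-0.144,0.494,0,0,0,-0.45,0,-0.144,0.494,0,0,0,-0.6,0,-0.144,0.494,0,0,0,-0.75,0,-0.144,0.494,0,0,0,-0.9,0,-0.144,0.494,0,0,0,-1,0,-0.144,0.494,0,0,0,-1],
)

```text
t: 15.9
ee_pos: [0.4876, -0.0822, 0.161]
tcp_rot: [[1.0, 0.001, 0.0], [0.001, -1.0, 0.001], [0.0, -0.001, -1.0]]
wrist_force: [0.5, 0.9, 0.4]
gripper_width: 0.0867
```

>>> apply_moves(
  rows=[0,0,0,0,0,0,-0.15,0,0,0,0,0,0,-0.239,0,0,0,0,0,0,-0.239,0,0,0,0,0,0,-0.239],
)

```text
t: 16.23
ee_pos: [0.4879, -0.0821, 0.161]
tcp_rot: [[0.983, 0.184, 0.001], [0.184, -0.983, 0.001], [0.001, -0.0, -1.0]]
wrist_force: [0.2, -0.3, -0.4]
gripper_width: 0.0872
```

```bash
python3 plan.py .4906 -.0819 .065 -79.15
python3 - <<'E'
from h import *
q=imaging.get_image("side")
cv2.imwrite("pics/p1.png",cv2.resize(q["img"][140:240,270:400],(780,600),interpolation=cv2.INTER_CUBIC)[:,:,::-1])
E
```

```text
t 16.23 pos [ 0.4879 -0.0821  0.161 ] yawy -79.41 tilt [0.03 0.03] q [  9.3  14.4 -24.6  -0.  -51.   91.3] F [ 0.2 -0.3 -0.4] w 87.18
shift mm [ 2.6639  0.3783 96.0322] units [0.0107 0.0015 0.3841] turn [-0.024  -0.0362 -0.2553] units [-0.0005 -0.0008 -0.0057] rows 2.303835138014801 0.03616602342690457
```

View pics/p1.png

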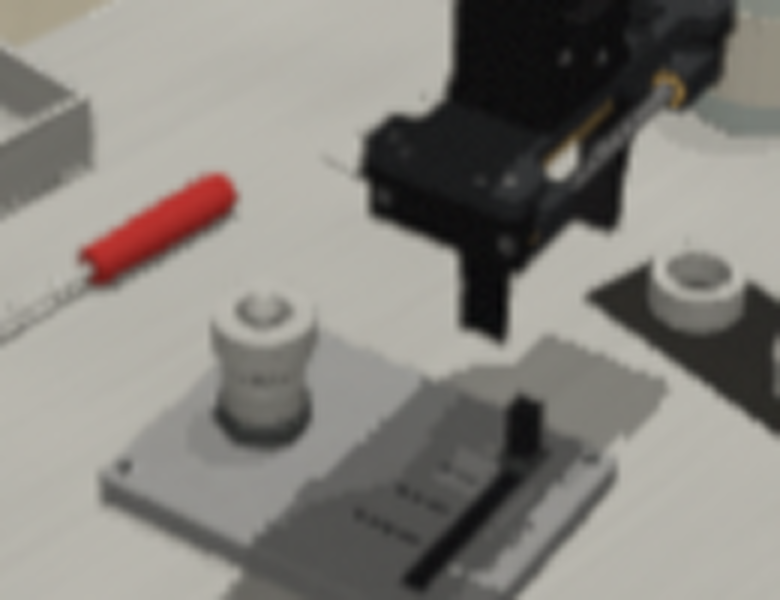

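The bush is seated upright at crop (265,330), the pointer is still at its starting place at (522,430), and the gripper is above it. Descending on the pointer.

>>> apply_moves(
  rows=[0,0.011,0.001,0.1,0,0,-0.006,0,0.011,0.001,0.2,0,0,-0.006,0,0.011,0.001,0.3,0,0,-0.006,0,0.011,0.001,0.36,0,0,-0.006,0,0.011,0.001,0.384,0,0,-0.006,0,0.011,0.001,0.384,0,0,-0.006,0,0.011,0.001,0.384,0,0,-0.006],
)

```text
t: 16.87
ee_pos: [0.4915, -0.0818, 0.0658]
tcp_rot: [[0.982, 0.191, 0.002], [0.191, -0.982, 0.0], [0.002, -0.0, -1.0]]
wrist_force: [-0.3, -0.1, 0.4]
gripper_width: 0.0868
```

>>> apply_moves(
  rows=[0.5,0,0,0,0,0,0,0.8,0,0,0,0,0,0,0.9,0,0,0,0,0,0,1,0,0,0,0,0,0,1,0,0,0,0,0,0,1,0,0,0,0,0,0,1,0,0,0,0,0,0,1,0,0,0,0,0,0],
  squeeze=8,
)

```text
t: 17.53
ee_pos: [0.4909, -0.0818, 0.0654]
tcp_rot: [[0.981, 0.192, 0.001], [0.192, -0.981, 0.001], [0.001, -0.0, -1.0]]
wrist_force: [0.2, 0.4, -0.5]
gripper_width: 0.0418
```

```bash
python3 plan.py .4820 -.0377 .065 -79.15
```

```text
t 17.53 pos [ 0.4909 -0.0818  0.0654] yawy -78.95 tilt [0.07 0.03] q [  9.3  22.5 -30.3  -0.  -37.2  91.8] F [ 0.2  0.4 -0.5] w 41.85
shift mm [ -0.2856 -44.9756   0.4181] units [-0.0011 -0.1799  0.0017] turn [-0.0181 -0.0745  0.2035] units [-0.0004 -0.0017  0.0045] rows 1.0786198350804754 0.030368726253670042
```

>>> apply_moves(
  rows=[1,0,0,0,0,0,0,1,0,0,0,0,0,0,1,0,0,0,0,0,0,1,0,0,0,0,0,0,1,0,0,0,0,0,0,1,0,0,0,0,0,0,1,0,0,0,0,0,0,1,0,0,0,0,0,0],
)

```text
t: 18.2
ee_pos: [0.4909, -0.0818, 0.0654]
tcp_rot: [[0.981, 0.192, 0.001], [0.192, -0.981, 0.001], [0.001, -0.0, -1.0]]
wrist_force: [0.6, 0.2, -0.7]
gripper_width: 0.0119
```

```bash
python3 plan.py .4820 -.0377 .065 -79.15
```

```text
t 18.2 pos [ 0.4909 -0.0818  0.0654] yawy -78.95 tilt [0.07 0.03] q [  9.3  22.5 -30.3  -0.  -37.2  91.8] F [ 0.6  0.2 -0.7] w 11.95
shift mm [ -0.3049 -44.9781   0.3724] units [-0.0012 -0.1799  0.0015] turn [-0.018  -0.0751  0.2   ] units [-0.0004 -0.0017  0.0044] rows 1.0786725300875082 0.029939496438043917
```

>>> apply_moves(
  rows=[1,0,-0.03,0,0,0,0,1,0,-0.06,0,0,0,0,1,0,-0.09,0,0,0,0,1,-0.001,-0.12,0,0,0,0,1,-0.001,-0.15,0,0,0,0,1,-0.001,-0.175,0,0,0,0,1,-0.001,-0.18,0,0,0,0,1,-0.001,-0.18,0,0,0,0,1,-0.001,-0.18,0,0,0,0],
  squeeze=15,
)

```text
t: 18.95
ee_pos: [0.4823, -0.037, 0.0654]
tcp_rot: [[0.981, 0.192, 0.002], [0.192, -0.981, 0.001], [0.002, -0.001, -1.0]]
wrist_force: [1.6, 2.5, -2.3]
gripper_width: 0.0117
```

```bash
python3 plan.py .4820 -.0377 .065 -79.15
```

```text
t 18.95 pos [ 0.4823 -0.037   0.0654] yawy -78.93 tilt [0.11 0.07] q [ 14.9  21.4 -32.2  -0.1 -36.3  86.3] F [ 1.6  2.5 -2.3] w 11.66
shift mm [-0.4051  0.5866  0.3985] units [-0.0016  0.0023  0.0016] turn [-0.0466 -0.1171  0.2224] units [-0.001  -0.0026  0.0049] rows 0.019586141288910574 0.03569838304959022
```

Open, rise and check the pointer against the two-dot line.

>>> apply_moves(
  rows=[0.7,0,0,0,0,0,0,0.6,0,0,0,0,0,0,0.6,0,0,0,0,0,0,0.6,0,0,0,0,0,0,0.6,0,0,0,0,0,0,0.6,0,0,-0.1,0,0,0,0.6,0,0,-0.25,0,0,0,0.6,0,0,-0.4,0,0,0,0.6,0,0,-0.55,0,0,0,0.6,0,0,-0.7,0,0,0],
)

```text
t: 19.78
ee_pos: [0.4812, -0.0381, 0.2423]
tcp_rot: [[0.982, 0.191, 0.001], [0.191, -0.982, 0.001], [0.001, -0.0, -1.0]]
wrist_force: [1.8, -0.6, -0.7]
gripper_width: 0.0349
```

>>> apply_moves(
  rows=[0.6,-0.1,0.16,0,0,0,0,0.6,-0.1,0.32,0,0,0,0,0.6,-0.1,0.48,0,0,0,0,0.6,-0.1,0.64,0,0,0,0,0.6,-0.1,0.8,0,0,0,0,0.6,-0.1,0.96,0,0,0,0,0.6,-0.1,1,0,0,0,0,0.6,-0.1,1,0,0,0,0],
)

```text
t: 20.45
ee_pos: [0.5049, -0.2905, 0.2392]
tcp_rot: [[0.982, 0.187, -0.0], [0.187, -0.982, 0.001], [-0.0, -0.001, -1.0]]
wrist_force: [0.9, 0.4, 0.4]
gripper_width: 0.0348
```

Run:
```python
from h import *
import pickle
p=imaging.get_image("top");q=imaging.get_image("side");pickle.dump((p,q),open("im3.pkl","wb"));print(sense()["t"],sense()["ee_pos"])
cv2.imwrite("pics/f1.png",cv2.resize(q["img"][180:250,280:380],(800,560),interpolation=cv2.INTER_CUBIC)[:,:,::-1])
cv2.imwrite("pics/f2.png",cv2.resize(p["img"][170:270,270:380],(660,600),interpolation=cv2.INTER_CUBIC)[:,:,::-1])
save(p,"f3.png")
```

```text
20.55 [ 0.50458809 -0.28781427  0.23970711]
```

View pics/f1.png

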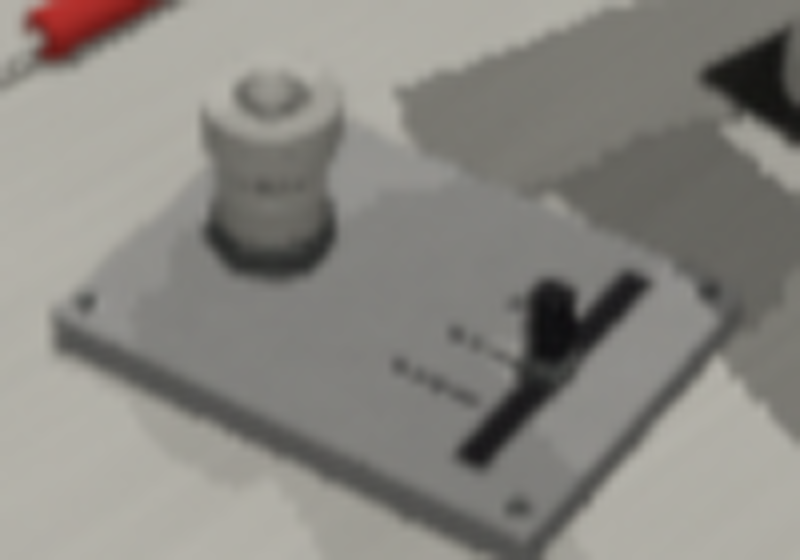

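View pics/f2.png

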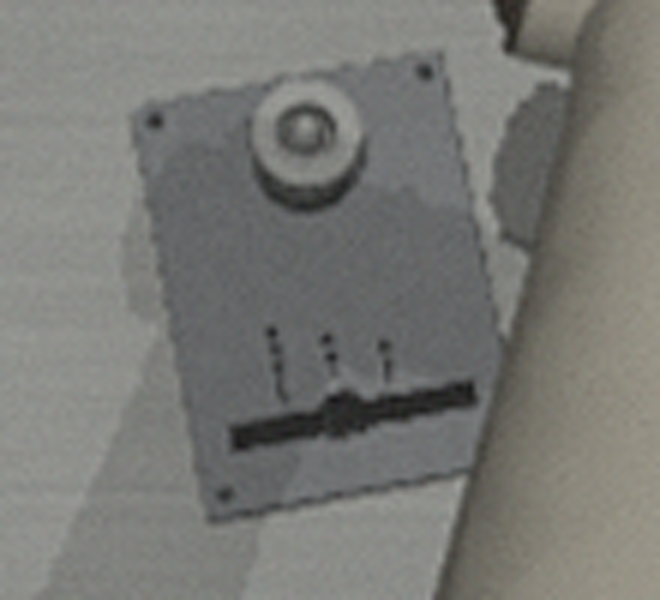

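View pics/f3.png

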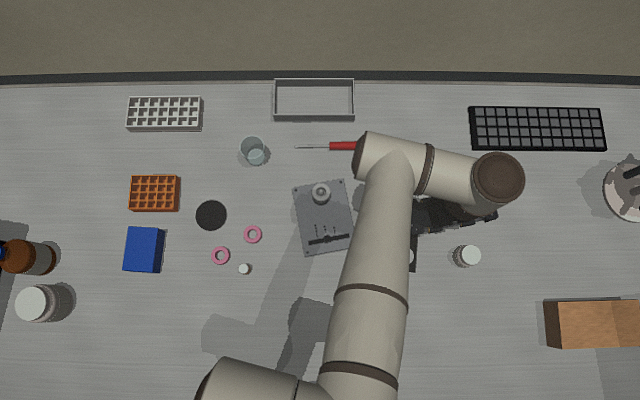

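```bash
cat > d.py <<'E'
from fit import *
import pickle
exec(open("b.py").read().split("b=(295")[0].split("# mandrel direct")[1].join(["#",""]))
src=open("b.py").read();src="# m"+src.split("# m",1)[1].split("b=(295")[0];exec(src)
exec(open("c.py").read().split("for n,p in")[0].split("pt,ps=")[1].split("\n",1)[1])
pt,ps=pickle.load(open("im3.pkl","rb"))
for n,p,box in(("top",pt,(318,220,352,248)),("side",ps,(330,210,362,236))):
    for which in (0,1,2):
        ys=np.arange(-.01,.02,.0005)
        L=lambda y:blk(p,O[n],y)[:1] if which==0 else (blk(p,O[n],y)[1:] if which==1 else blk(p,O[n],y))
        sc=[score(p,L(y),box) for y in ys];i=np.argmin(sc);print(n,which,"pointer y",round(ys[i],4),[round(float(x),1) for x in sc[max(i-4,0):i+5]])
    # dots line check: project expected lines
    for y in (-.02,.005,.03):
        X=np.array([[-.05,y]])@R.T+O[n];print("  line",y,P(p,np.c_[X,[.02]])[0].round(1))
# bush height, side, at side-fitted mandrel position
m=np.array([.5995,-.0211])
for n,p,m,box in(("side",ps,m,(296,176,332,216)),("top",pt,np.array([.6012,-.0179]),(304,174,340,206))):
  for st,h in ((1,.080),(2,.067),(3,.054)):
    f=[(score(p,bush(p,[*m,.0135],h+d)[1:2],box),d) for d in np.arange(-.004,.0041,.001)]
    print(n,"step",st,[round(float(a),1) for a,_ in f])
E
python3 d.py
```

```text
top 0 pointer y 0.0045 [-24.5, -24.4, -24.8, -24.9, -25.1, -24.4, -23.8, -23.6, -23.5]
top 1 pointer y 0.003 [-31.8, -32.6, -33.0, -32.9, -33.2, -33.1, -33.0, -33.0, -32.6]
top 2 pointer y 0.0045 [-31.8, -31.9, -31.7, -31.5, -32.1, -31.7, -31.1, -30.1, -29.2]
  line -0.02 [334.2 232. ]
  line 0.005 [325.4 233.7]
  line 0.03 [316.5 235.4]
side 0 pointer y 0.005 [-33.9, -34.8, -35.4, -35.6, -35.9, -35.8, -35.7, -35.2, -35.2]
side 1 pointer y 0.01 [-35.2, -35.1, -34.9, -34.7, -35.2, -34.8, -34.7, -34.7, -34.7]
side 2 pointer y 0.006 [-38.3, -39.0, -39.5, -39.6, -40.0, -39.7, -39.9, -39.1, -38.9]
  line -0.02 [348.  219.3]
  line 0.005 [343.3 224.3]
  line 0.03 [338.5 229.5]
side step 1 [-7.5, -7.2, -6.8, -6.5, -6.4, -6.6, -6.7, -6.7, -6.6]
side step 2 [-13.7, -14.1, -13.9, -12.9, -11.4, -9.7, -8.0, -6.8, -6.4]
side step 3 [-18.1, -17.5, -16.8, -16.1, -15.3, -14.2, -13.2, -12.2, -11.4]
top step 1 [-23.1, -22.7, -21.9, -21.3, -20.6, -19.8, -19.1, -18.4, -17.6]
top step 2 [-27.4, -27.6, -27.3, -27.3, -26.9, -26.7, -26.3, -26.0, -25.7]
top step 3 [-20.3, -21.1, -21.9, -22.4, -23.3, -23.8, -24.7, -25.1, -25.9]
```

```bash
sed -i 's/\[1:2\],box/[0:1],box/' d.py; python3 d.py | grep step
python3 - <<'E'
from h import *
s=sense();print(s["t"],s["wrist_force"],s["gripper_width"]);print(finish_job())
E
```

```text
side step 1 [-7.5, -7.1, -6.7, -6.6, -6.7, -7.0, -7.8, -8.7, -9.5]
side step 2 [-13.3, -12.9, -12.7, -12.6, -12.6, -12.5, -12.2, -11.7, -11.1]
side step 3 [-18.0, -18.3, -18.4, -18.2, -17.8, -17.1, -16.4, -15.6, -14.8]
top step 1 [-19.7, -20.1, -20.7, -21.0, -21.6, -21.8, -22.3, -22.5, -22.9]
top step 2 [-18.9, -18.8, -18.6, -18.4, -18.3, -18.1, -18.1, -18.1, -18.2]
top step 3 [-18.7, -18.9, -18.9, -19.0, -19.1, -19.1, -19.3, -19.2, -19.2]
20.55 [-0.59674611 -0.11514565  0.39975152] 0.035197646366983505
the job is handed in; nothing more can be done
None
```

I gripped the steel bush from the round mat twice, 90° apart, to centre it. I then slid it level down the mandrel, where it stopped on the middle step. I pressed it there for about 1.2 s, let go, moved the pointer to the two-dot line and handed the job in at 20.6 s.

**Step:** the force rose at TCP height 0.0955 m, against 0.0957 m expected for the middle step. The bore measured about 26–27 mm in the first pictures.

**Press:** the wrist read about 9 N. With the bush's 2.4 N weight that is about 11.5 N on the mandrel, and its travel of about 4.3 mm suggests about 13 N, so it stayed well short of its stop.

**Last pictures:** the bush sits upright on the mandrel. Most of the pointer fits gave gauge y of 4.5–6 mm, against 5 mm for the two-dot line. The carriage-only fits disagreed, at 3 and 10 mm, but had no clear peak.

**Checks that failed or were missing:**
- My picture check of the seat height was inconclusive: the outline fits didn't agree on one step, and the side view even scored the lowest step best. The step therefore rests on the contact height and the bore size.
- The arm hid the long mat in the last top view, so I didn't recheck those two bushes. I made no move down near them.

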